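# Stir the grinding beads

## Robot

A 6-joint arm with a two-finger parallel gripper is mounted at the origin on a cart in front of the work surface, level with it; the furniture and walls round the work are solid. World frame = base frame: x ahead of the robot, y to its left, z up, the work surface at z = 0. Lengths are in m, angles in rad, forces in N, time in s.
With the tool pointing down it reaches from about 0.425 to 0.95 m from the base axis. Payload 14.7 kg.
Tool frame: the origin (TCP) lies between the finger pads; the fingertips stand 25 mm ahead of it and the grasp point (between the pads) lies 6 mm ahead of it; z points along the fingers, y is the line along which they close (so a half turn about z gives the same grasp; the last joint's range is limited). The gripper opens to 85 mm and grips with 20 to 120 N. Pads are 22 mm wide; open, the fingers measure 114 mm over their backs; the gripper's body (76 mm by 85 mm) begins 54 mm behind the grasp point. The pads swing forward as they close: fully open they stand 13 mm farther back than shut.
Start: joints at [-1.357, 0.48, 1.596, -0, 1.065, -0.047], TCP at [0.168, -0.628, 0.256] pointing down, gripper open.
Joint ranges: [-2.75, 2.75], [-0.82, 2.05], [0.23, 2.67], [-1.56, 4.7], [0.09, 2.69], [-2.92, 2.92]. Speed limits (rad/s): [1.89, 1.89, 2.39, 3.01, 3.01, 3.01].

## Interface

Orientations are given as a unit quaternion [x, y, z, w].
In Python, from cell import manip gives the robot as it stands.
- The arm moves only by the shell command python3 -m creep 'ROWS' [FORCE]. ROWS is JSON, a list of rows, each an object with "slide": the shift along the world's x, y, z in cm, a list of three; "delta_rot": the turn, a rotation vector about the world's x, y, z in rad, a list of three; "gripper": the closure in counts, from 0 (fully open) to 255 (shut). In form: [{"slide": [tx, ty, tz], "delta_rot": [rx, ry, rz], "gripper": gripper}, ...]. A call has exactly 5 rows; each row shifts and turns the commanded pose from where the row before left it; what a row does not reach is not made up. A row lasts 1/10 s, in which the tool goes at most 50 mm and 8.59 degrees, less where a joint would pass 70% of its speed; a pose out of reach is approached as far as the arm can. A call is refused whole if a number of a shift passes 5 or a number of a turn 0.15, either way. A call with a gripper value outside its range is refused whole. The fingers move at their own pace and stop on an object; FORCE is the grip in N (left out, the last holds). Time passes only in rows, so rows that do not move let the fingers close, or fill a call up. It gives the time, the measured TCP pose, the force, the opening and the grip force at its end, in the units of the state.
- manip.read_state(): the state, without advancing time (a new reading comes with each control period).
- manip.capture(name): name is "side" or "top" or "wrist"; returns (picture, depth): 400x640x3 uint8, red, green, blue; 400x640 float32, m along the optical axis (not along the pixel's ray), 0 where there is no reading.
- manip.camera_params(name): a dict with "fx", "fy", "cx", "cy" (pixels), "R" (3x3) and "t" (3): a world point X has camera coordinates R X + t. Camera axes: x right, y down, z forward; pixel columns grow to the right and rows downward; lengths in m; the calibration is good to about 2 mm. A picture is of the moment at which its call begins: read the wrist's pose just before it. camera_params takes no time and is no camera call; for the wrist camera it gives the pose at the moment of the call.
- manip.close_job(): hands the job in; it is judged then, once.
The state is a dict: "time_s": time; "joints": joint angles; "qvel": joint speeds; "joint_torque": joint torques, N m; "position": TCP position; "ee_rot": TCP orientation; "contact_force": force on the tool from outside, world axes, zero at the start; "wrist_torque": the same for the moment, N m; "opening": finger opening in m; "grasp_force": force on a finger pad.
Only numpy, scipy, OpenCV 4.12 (cv2) and the standard library are available. Lean on these libraries where they do the work, as an engineer would, in place of code of your own. Each camera call takes 0.05 s, during which the arm holds its last target. There are 200 camera calls.

## Task

Take the stirrer from its saucer and stir the grinding beads in the dish, clockwise as seen from above, until the big bead has gone right round the dish at least twice. Then stand the stirrer back upright on its saucer and let go of it. Touch the beads only with the stirrer, keep all of them in the dish, and leave the dish and the things around standing where they are.

Things in the scene. Friction and masses are not known exactly. Their poses are not given: they have to be found in the camera images.
- dish: Loose white stoneware dish, 1.6 kg, round: 164 mm across the rim, 50 mm tall, nearly upright 4 mm wall, inner radius about 74 mm, slippery glaze. Its inner floor lies 5 mm above its origin at the wall and rises evenly to 10 mm in the middle, so that the beads roll out to the wall. Origin: centre of the underside; z up; its yaw is arbitrary (the dish looks the same from all sides).
- saucer: White round saucer, 110 mm across, 12 mm tall, 0.5 kg; flat inner floor of radius about 45 mm lies 5 mm above its origin, which is the centre of its underside. The stirrer stands on it at the start. (Keep clear of the big water bath at the left of the worktop: about 0.4 m tall, beyond x = 0.43, y = 0.39.)
- stirrer_handle (a point): Centre of the stirrer's handle, the place to grip. Stirrer: 190 mm tall, 0.18 kg, stands upright on its foot; black square handle 24 x 24 mm wide and 64 mm long at the top, 12 mm steel shaft (20 mm collar just under the handle), round flat steel foot 36 mm across and 22 mm high. This point is 157 mm above the foot's underside. Axes: x and y square to the handle's flat faces, z up along the shaft.
- stirrer_foot (a point): Centre of the underside of the stirrer's foot, 157 mm below the handle centre; same axes.
- bead_big_center (a point): Centre of the big bead, a 32 mm steel ball, 50 g, that rolls freely on the dish's floor.
- bead_a_center (a point): Centre of a small bead, a 24 mm steel ball, 25 g, in the dish.
- bead_b_center (a point): Centre of a small bead, a 24 mm steel ball, 25 g, in the dish.
- bead_c_center (a point): Centre of a small bead, a 24 mm steel ball, 25 g, in the dish.
- bead_d_center (a point): Centre of a small bead, a 24 mm steel ball, 25 g, in the dish.
- timer: White kitchen-type timer, 62 x 62 x 18 mm, near the front edge. Origin at the centre of its underside. Bystander: not to be disturbed.
- petri_stack: Stack of three clear dishes, 67 mm across, 47 mm tall, behind the work. Origin at the centre of its underside. Bystander: not to be disturbed.
- dark_bottle: Dark bottle with black cap, 37 mm across, 100 mm tall, behind the work. Origin at the centre of its underside. Bystander: not to be disturbed.
- tape_roll: Roll of tape lying flat, 76 mm across, 18 mm tall, at the front right. Origin at the centre of its underside. Bystander: not to be disturbed.
- juice_bottle_5: Juice bottle with black cap, 71 mm across, 135 mm tall, to the right of the work. Origin at the centre of its underside. Bystander: not to be disturbed.
Things that resemble listed ones, but are neither listed nor needed, are in the scene too. There is more than one size of the saucer; the job needs the largest. Of the things shaped like the part that bears stirrer_handle, the bare steel one is meant.

How it is judged:
By the outcome, as a careful person would: the job done as asked, in the order asked, and still so for the second after the job is handed in, with the robot touching nothing.
It also fails if it takes over 72 s, if anything falls off the work surface, if the arm or the gripper's body presses on something with over 40 N, if the wrist force passes 120 N, or if a joint passes its speed limit or range.

## Working session

There is one attempt and no reset: what is moved stays moved. The work goes in short steps, Python scripts to look and compute and a shell command to move; the robot and the scene stay as the last step left them, time stands still between calls to the robot, and variables do not carry over. Pictures are saved under pics/ and viewed, at most 10 in all, crops included, and the job is handed in when it is done.

```bash
ls; mkdir -p pics
python3 - <<'E'
from cell import manip
import cv2,numpy as np
for n in("top","side"):
    p,d=manip.capture(n); c=manip.camera_params(n)
    np.savez(f"pics/{n}0.npz",p=p,d=d,**c)
    cv2.imwrite(f"pics/{n}0.png",p[:,:,::-1])
    print(n,c)
print(manip.read_state())
E
```

```text
pics
top {'fx': 430.337767371658, 'fy': 430.337767371658, 'cx': 316.5979244597838, 'cy': 192.4207519058396, 'R': array([[ 0.0087069 , -0.99989016,  0.01199438],
       [-0.99849976, -0.009342  , -0.05395329],
       [ 0.05405941, -0.01150661, -0.99847142]]), 't': array([-0.06872856,  0.57270012,  1.2259401 ])}
side {'fx': 404.58400732329756, 'fy': 404.58400732329756, 'cx': 311.7231588410451, 'cy': 200.25056299421556, 'R': array([[-0.89545173, -0.44514645,  0.00329235],
       [-0.30049466,  0.59898208, -0.74224216],
       [ 0.3284344 , -0.66563136, -0.67012367]]), 't': array([0.47174961, 0.28973187, 0.91381586])}
{'time_s': 0.1, 'joints': array([-1.35658071e+00,  4.80774710e-01,  1.59679392e+00,  1.71780242e-05,
        1.06510789e+00, -4.66319627e-02]), 'qvel': array([-0.00070482, -0.00183586, -0.00219802, -0.00087892,  0.00145089,
       -0.00174866]), 'joint_torque': array([ 1.39391901e-03, -9.52259588e+01, -4.31039751e+01,  6.82723544e-05,
        5.25834243e-03,  1.93246251e-05]), 'position': array([ 0.16756859, -0.62768223,  0.25573924]), 'ee_rot': array([ 9.91507263e-01,  1.30050196e-01, -3.78710847e-05, -5.40661019e-04]), 'contact_force': array([ 0.32813738, -0.16383198,  0.3339211 ]), 'wrist_torque': array([-0.05966347,  0.00840929,  0.03298357]), 'grasp_force': 0.0, 'opening': 0.0857601892005848}
```

View pics/top0.png

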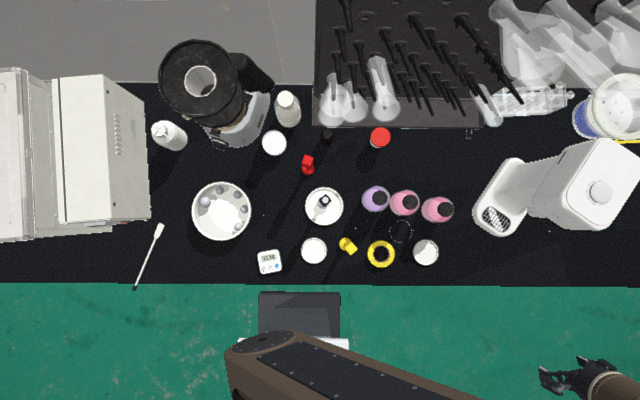

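View pics/side0.png

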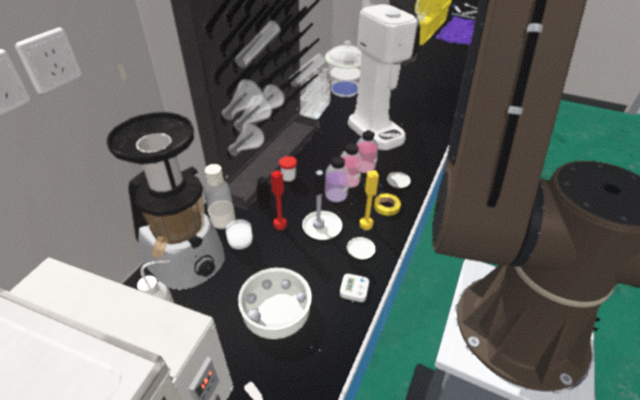

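Top view: the dish is at about (221,210) with the beads along its upper left, the steel stirrer's handle at (325,201) on the largest saucer at (323,206), and the timer at (270,262). There are red and yellow decoy stirrers at (308,165) and (347,245). The side view agrees: steel stirrer at (319,200), dish at (275,300).

```bash
cat > h.py <<'E'
import numpy as np,cv2
from cell import manip
def world(d,c):
    v,u=np.indices(d.shape); z=d
    P=np.stack([(u-c['cx'])/c['fx']*z,(v-c['cy'])/c['fy']*z,z],-1)
    return (P-np.asarray(c['t']))@np.asarray(c['R'])
def pix(X,c):
    q=np.asarray(c['R'])@np.asarray(X)+c['t']; return c['fx']*q[0]/q[2]+c['cx'],c['fy']*q[1]/q[2]+c['cy']
def circ(P):
    A=np.c_[2*P[:,:2],np.ones(len(P))]; s=np.linalg.lstsq(A,(P[:,:2]**2).sum(1),rcond=None)[0]
    return s[0],s[1],np.sqrt(s[2]+s[0]**2+s[1]**2)
E
python3 - <<'E'
from h import *
c=dict(np.load("pics/top0.npz")); W=world(c['d'],c); p=c['p']
def box(u0,u1,v0,v1): return W[v0:v1,u0:u1].reshape(-1,3),p[v0:v1,u0:u1].reshape(-1,3).astype(int)
P,C=box(185,258,175,245)
m=(P[:,2]>.04)&(P[:,2]<.06); Q=P[m]
print("dish",circ(Q),len(Q),np.median(Q[:,2]))
for i in range(3):
    x,y,r=circ(Q); rr=np.hypot(Q[:,0]-x,Q[:,1]-y); Q=Q[abs(rr-r)<.006]
print("dish",circ(Q),len(Q))
P,C=box(300,348,180,230)
m=(P[:,2]>.16); print("handle",P[m].mean(0),P[m].min(0),P[m].max(0),m.sum())
m=(P[:,2]>.004)&(P[:,2]<.02)&(C.min(1)>120); print("saucer",circ(P[m]),P[m].min(0),P[m].max(0),m.sum())
for nm,(u,v) in dict(timer=(270,262),tape=(381,254),purple=(376,198),redst=(308,165),yel=(347,245),sauc2=(314,250),whitecan=(274,142)).items(): print(nm,W[v,u].round(3))
s=6
a=cv2.resize(p[175:245,185:258,::-1],None,fx=s,fy=s,interpolation=3); b=cv2.resize(p[180:230,300:350,::-1],None,fx=s,fy=s,interpolation=3)
o=np.zeros((420,438+300,3),np.uint8); o[:,:438]=a; o[:300,438:]=b; cv2.imwrite("pics/crop1.png",o)
# region heights along the way
print("max h in corridor", np.nanmax(W[150:270,190:345,2]))
E
```

```text
dish (np.float64(0.5176013558724939), np.float64(0.20395259926067258), np.float64(0.07751535060033198)) 460 0.049576226129829495
dish (np.float64(0.5177033978166664), np.float64(0.20411082497232366), np.float64(0.07764353338199179)) 456
handle [ 0.54370053 -0.07963169  0.24667944] [ 0.50616574 -0.09481537  0.16683413] [ 0.56000703 -0.04926442  1.25578956] 101
saucer (np.float64(0.536571204453969), np.float64(-0.08432726625461157), np.float64(0.041627222605404246)) [ 0.4823638  -0.13763612  0.00400389] [ 0.58949062 -0.03038831  0.01922189] 806
timer [0.374 0.067 0.023]
tape [ 0.397 -0.252  0.002]
purple [ 0.554 -0.217  0.135]
redst [ 0.632 -0.04   0.187]
yel [ 0.434 -0.138  0.186]
sauc2 [ 0.407 -0.058  0.004]
whitecan [0.713 0.058 0.051]
max h in corridor 1.2557895601828712
```

View pics/crop1.png

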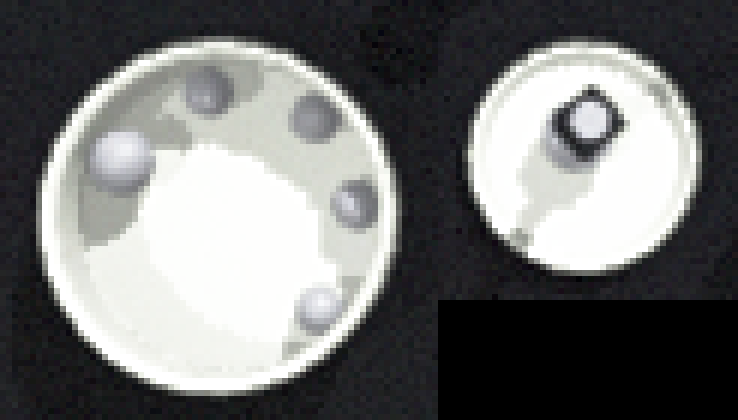

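```bash
python3 -m creep '[{"slide":[2.2,3.6,0.4],"delta_rot":[0,0,0],"gripper":0},{"slide":[2.2,3.6,0.4],"delta_rot":[0,0,0],"gripper":0},{"slide":[2.2,3.6,0.4],"delta_rot":[0,0,0],"gripper":0},{"slide":[2.2,3.6,0.4],"delta_rot":[0,0,0],"gripper":0},{"slide":[2.2,3.6,0.4],"delta_rot":[0,0,0],"gripper":0}]' 60
python3 -m creep '[{"slide":[2.2,3.6,0.4],"delta_rot":[0,0,0],"gripper":0},{"slide":[2.2,3.6,0.4],"delta_rot":[0,0,0],"gripper":0},{"slide":[2.2,3.6,0.4],"delta_rot":[0,0,0],"gripper":0},{"slide":[2.2,3.6,0.4],"delta_rot":[0,0,0],"gripper":0},{"slide":[2.2,3.6,0.4],"delta_rot":[0,0,0],"gripper":0}]'
python3 -m creep '[{"slide":[2.2,3.6,0.4],"delta_rot":[0,0,0],"gripper":0},{"slide":[2.2,3.6,0.4],"delta_rot":[0,0,0],"gripper":0},{"slide":[2.2,3.6,0],"delta_rot":[0,0,0],"gripper":0},{"slide":[2.2,3.6,0],"delta_rot":[0,0,0],"gripper":0},{"slide":[0,0,0],"delta_rot":[0,0,0],"gripper":0}]'
python3 - <<'E'
from h import *
c=manip.camera_params("wrist"); p,d=manip.capture("wrist")
np.savez("pics/w1.npz",p=p,d=d,**c); cv2.imwrite("pics/w1.png",p[:,:,::-1])
s=manip.read_state(); print(s['position'],s['ee_rot'],s['joints'],s['contact_force'])
print(c['R'],-c['R'].T@c['t'],"handle expected px",pix([.546,-.079,.195],c))
E
```

```text
time_s: 0.6
position: [0.2781, -0.4463, 0.2762]
ee_rot: [0.992, 0.13, -0.0, -0.0]
contact_force: [1.1, -0.4, 0.0]
opening: 0.0856
grasp_force: 0.0
time_s: 1.1
position: [0.3881, -0.2664, 0.2964]
ee_rot: [0.992, 0.13, -0.0, -0.0]
contact_force: [0.4, 0.0, -0.0]
opening: 0.0853
grasp_force: 0.0
time_s: 1.6
position: [0.4775, -0.1204, 0.3042]
ee_rot: [0.991, 0.132, 0.0, -0.0]
contact_force: [0.5, -1.6, -0.3]
opening: 0.0855
grasp_force: 0.0
[ 0.47636855 -0.12202343  0.30405821] [ 9.91262883e-01  1.31900930e-01 -1.26363160e-04 -1.58795864e-04] [-3.12543260e-01  2.06277032e-01  1.88943859e+00  2.05576062e-04
  1.04624184e+00  9.93577228e-01] [ 0.11529111 -0.45567771 -0.36783688]
[[ 2.61652889e-01 -9.65161625e-01 -8.96430879e-04]
 [-9.15252242e-01 -2.48417173e-01  3.17178565e-01]
 [-3.06351268e-01 -8.21702275e-02 -9.48365412e-01]] [ 0.5567892  -0.09899673  0.42139109] handle expected px (np.float64(285.40582793598185), np.float64(93.67784017002872))
```

View pics/w1.png

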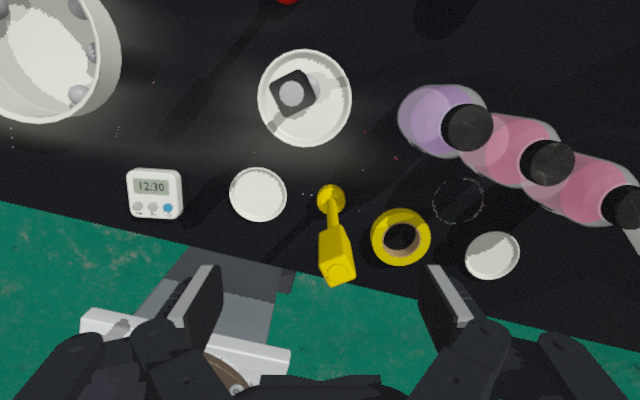

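The wrist view shows the black handle top at (293,92) on the saucer, turned a few tens of degrees. The yellow decoy is at (335,270), and the timer at (155,195).

Run:
```python
from h import *
c=dict(np.load("pics/w1.npz")); W=world(c['d'],c); p=c['p']
S=W[60:130,255:335].reshape(-1,3); 
T=S[(S[:,2]>.188)&(S[:,2]<.205)]
print(len(T),np.percentile(T,[5,50,95],0).round(4))
r=cv2.minAreaRect((T[:,:2]*1000).astype(np.float32)); print("rect",r)
S=W[40:155,250:360]; C=p[40:155,250:360].min(-1)
m=(S[...,2]>.008)&(S[...,2]<.016)&(C>110); Q=S[m]
for i in range(4):
    x,y,R=circ(Q); rr=np.hypot(Q[:,0]-x,Q[:,1]-y); print(x,y,R,len(Q),Q[:,2].mean()); Q=Q[(abs(rr-R)<.006)]
Q=S[(S[...,2]>.002)&(S[...,2]<.016)&(C>110)]; (cx,cy),R=cv2.minEnclosingCircle((Q[:,:2]*1000).astype(np.float32)); print("enc",cx,cy,R)
# foot/shaft points
F=S.reshape(-1,3); F=F[(F[:,2]>.024)&(F[:,2]<.03)]; print("foot top",len(F),F.mean(0) if len(F) else 0)
for n in("top0","w1"):
    c=dict(np.load(f"pics/{n}.npz")); W2=world(c['d'],c)
    m=(W2[...,2]>.043)&(W2[...,2]<.054)&(np.hypot(W2[...,0]-.518,W2[...,1]-.204)<.1); Q=W2[m]
    for i in range(3):
        x,y,R=circ(Q); Q=Q[abs(np.hypot(Q[:,0]-x,Q[:,1]-y)-R)<.006]
    print("dish",n,x,y,R,len(Q))
c=dict(np.load("pics/top0.npz")); W=world(c['d'],c)
for n,(u,v) in dict(big=(122,158),a=(208,88),b=(314,116),cc=(354,204),d=(320,307)).items():
    q=W[175+v//6,185+u//6]-[.5177,.2041,0]; print(n,q.round(3),np.hypot(*q[:2]).round(3),np.degrees(np.arctan2(q[1],q[0])).round())
```

```text
1420 [[ 0.5356 -0.0937  0.1913]
 [ 0.5472 -0.0825  0.1937]
 [ 0.5583 -0.0711  0.1964]]
rect ((546.8508911132812, -82.19088745117188), (23.96510887145996, 23.962635040283203), 40.93535614013672)
0.5357870432083288 -0.08481839526197335 0.051290251169498514 1521 0.010733063000402682
0.5357870432083288 -0.08481839526197335 0.051290251169498514 1521 0.010733063000402682
0.5357870432083288 -0.08481839526197335 0.051290251169498514 1521 0.010733063000402682
0.5357870432083288 -0.08481839526197335 0.051290251169498514 1521 0.010733063000402682
enc 536.2960815429688 -85.16414642333984 54.930389404296875
foot top 98 [ 0.55454411 -0.09106123  0.02539795]
dish top0 0.5177099192217677 0.20426920580058186 0.07768662169746872 417
dish w1 0.5178480470880608 0.20215918413988093 0.07705036978734568 1155
big [0.027 0.047 0.041] 0.054 60.0
a [0.062 0.01  0.033] 0.063 9.0
b [ 0.048 -0.041  0.03 ] 0.063 -40.0
cc [ 0.006 -0.062  0.035] 0.063 -85.0
d [-0.043 -0.045  0.03 ] 0.062 -133.0
```

```bash
python3 -m creep '[{"slide":[1.76,1.07,0],"delta_rot":[0,0,0.112],"gripper":0},{"slide":[1.76,1.07,0],"delta_rot":[0,0,0.112],"gripper":0},{"slide":[1.76,1.07,0],"delta_rot":[0,0,0.112],"gripper":0},{"slide":[1.76,1.07,0],"delta_rot":[0,0,0.112],"gripper":0},{"slide":[0,0,0],"delta_rot":[0,0,0],"gripper":0}]'
python3 -m creep '[{"slide":[0,0,0],"delta_rot":[0,0,0],"gripper":0},{"slide":[0,0,0],"delta_rot":[0,0,0],"gripper":0},{"slide":[0,0,-1],"delta_rot":[0,0,0],"gripper":0},{"slide":[0,0,-1],"delta_rot":[0,0,0],"gripper":0},{"slide":[0,0,0],"delta_rot":[0,0,0],"gripper":0}]'
python3 - <<'E'
from h import *
c=manip.camera_params("wrist"); p,d=manip.capture("wrist"); s=manip.read_state()
print(s['position'],s['ee_rot'],s['joints'].round(3),pix([.546,-.081,.194],c))
W=world(d,c); m=(abs(W[...,0]-.546)<.03)&(abs(W[...,1]+.081)<.03)&(W[...,2]>.185)&(W[...,2]<.203); T=W[m]
print(len(T)); 
if len(T)>50: print(cv2.minAreaRect((T[:,:2]*1000).astype(np.float32)),np.median(T[:,2]))
E
```

```text
time_s: 2.15
position: [0.5472, -0.0813, 0.304]
ee_rot: [0.937, 0.349, 0.0, 0.0]
contact_force: [-0.2, -0.5, 0.4]
opening: 0.0855
grasp_force: 0.0
time_s: 2.65
position: [0.5448, -0.0813, 0.2825]
ee_rot: [0.938, 0.347, -0.001, -0.001]
contact_force: [0.2, -0.0, 0.7]
opening: 0.0853
grasp_force: 0.0
[ 0.54524814 -0.08126469  0.28323214] [ 9.37942792e-01  3.46788627e-01 -8.35966230e-04 -5.18891695e-04] [-0.203  0.315  1.791 -0.     1.037  0.66 ] (np.float64(320.71809072613394), np.float64(216.84149380823817))
1337
((547.2030029296875, -82.06912231445312), (24.006650924682617, 23.972259521484375), 40.292137145996094) 0.1936816934694419
```

```bash
python3 -m creep '[{"slide":[0.1,-0.05,-2],"delta_rot":[0,0,0],"gripper":0},{"slide":[0,0,-3],"delta_rot":[0,0,0],"gripper":0},{"slide":[0,0,-3],"delta_rot":[0,0,0],"gripper":0},{"slide":[0,0,-2.5],"delta_rot":[0,0,0],"gripper":0},{"slide":[0,0,-1.1],"delta_rot":[0,0,0],"gripper":0}]'
python3 -m creep '[{"slide":[0,0,0],"delta_rot":[0,0,0],"gripper":60},{"slide":[0,0,0],"delta_rot":[0,0,0],"gripper":120},{"slide":[0,0,0],"delta_rot":[0,0,0],"gripper":180},{"slide":[0,0,0],"delta_rot":[0,0,0],"gripper":230},{"slide":[0,0,0],"delta_rot":[0,0,0],"gripper":255}]' 60
python3 -m creep '[{"slide":[0,0,0],"delta_rot":[0,0,0],"gripper":255},{"slide":[0,0,0],"delta_rot":[0,0,0],"gripper":255},{"slide":[0,0,0],"delta_rot":[0,0,0],"gripper":255},{"slide":[0,0,0],"delta_rot":[0,0,0],"gripper":255},{"slide":[0,0,0],"delta_rot":[0,0,0],"gripper":255}]'
```

```text
time_s: 3.2
position: [0.546, -0.0815, 0.1664]
ee_rot: [0.938, 0.347, -0.001, -0.001]
contact_force: [-0.1, 0.0, 0.6]
opening: 0.0856
grasp_force: 0.0
time_s: 3.7
position: [0.5476, -0.0818, 0.1694]
ee_rot: [0.938, 0.347, 0.001, 0.0]
contact_force: [-1.0, 0.7, 8.4]
opening: 0.0235
grasp_force: 59.1
time_s: 4.2
position: [0.5477, -0.0818, 0.1695]
ee_rot: [0.938, 0.347, 0.001, 0.0]
contact_force: [-0.9, -0.2, 7.9]
opening: 0.0233
grasp_force: 59.0
```

```bash
python3 -m creep '[{"slide":[0,0,1],"delta_rot":[0,0,0],"gripper":255},{"slide":[0,0,2.5],"delta_rot":[0,0,0],"gripper":255},{"slide":[0,0,2.5],"delta_rot":[0,0,0],"gripper":255},{"slide":[0,0,2.5],"delta_rot":[0,0,0],"gripper":255},{"slide":[0,0,1],"delta_rot":[0,0,0],"gripper":255}]'
python3 -m creep '[{"slide":[0,0,0],"delta_rot":[0,0,0],"gripper":255},{"slide":[0,0,0],"delta_rot":[0,0,0],"gripper":255},{"slide":[0,0,0],"delta_rot":[0,0,0],"gripper":255},{"slide":[0,0,0],"delta_rot":[0,0,0],"gripper":255},{"slide":[0,0,0],"delta_rot":[0,0,0],"gripper":255}]'
python3 - <<'E'
from h import *
s=manip.read_state(); print(s['position'],s['ee_rot'])
p,d=manip.capture("side"); c=manip.camera_params("side"); np.savez("pics/s2.npz",p=p,d=d,**c)
T=s['position']
for z in (-.006,-.1645): print(pix(T+[0,0,z],c))
W=world(d,c); m=(np.hypot(W[...,0]-T[0],W[...,1]-T[1])<.04)
for z0 in np.arange(.08,.22,.012):
    Q=W[m&(W[...,2]>z0)&(W[...,2]<z0+.012)]; 
    if len(Q): print(round(z0,3),len(Q),(Q.mean(0)-T).round(4),np.ptp(Q[:,:2],axis=0).round(3))
c=dict(np.load("pics/top0.npz")); W=world(c['d'],c)
m=(W[...,1]>.0)&(W[...,1]<.37)&(W[...,0]>.3)&(W[...,2]>.12)&(W[...,2]<.6)&(W[...,0]<.95); Q=W[m]; i=Q[:,0].argsort()[:5]; print(Q[i].round(3))
b=p[120:340,180:420,::-1]; cv2.imwrite("pics/s2.png",cv2.resize(b,None,fx=2.5,fy=2.5))
E
```

```text
time_s: 4.7
position: [0.548, -0.0819, 0.2663]
ee_rot: [0.938, 0.347, 0.002, 0.001]
contact_force: [0.5, 0.1, -2.0]
opening: 0.0233
grasp_force: 59.3
time_s: 5.2
position: [0.5467, -0.0817, 0.2626]
ee_rot: [0.938, 0.347, -0.001, -0.0]
contact_force: [0.1, -0.0, -1.0]
opening: 0.0238
grasp_force: 59.2
[ 0.5467491  -0.08166699  0.2625538 ] [ 9.37856374e-01  3.47023103e-01 -5.33405049e-04 -3.21041328e-04]
(np.float64(319.75021550388686), np.float64(153.02453258813517))
(np.float64(318.7671477077457), np.float64(201.64896677721907))
0.092 11 [-0.0063  0.0118 -0.161 ] [0.022 0.015]
0.104 47 [-0.0055  0.0108 -0.1521] [0.036 0.037]
0.116 82 [-0.0022  0.0046 -0.1424] [0.033 0.036]
0.128 16 [-0.0015  0.0026 -0.1286] [0.01 0.01]
0.14 18 [-0.0016  0.004  -0.1162] [0.009 0.01 ]
0.152 19 [-0.0011  0.0035 -0.1042] [0.011 0.008]
0.164 16 [-0.0011  0.0026 -0.0931] [0.01  0.009]
0.176 20 [-0.0008  0.0035 -0.0809] [0.011 0.009]
0.188 19 [-0.0006  0.0036 -0.0683] [0.011 0.006]
0.2 18 [-0.0005  0.0032 -0.0561] [0.012 0.005]
0.212 14 [-0.0038  0.0051 -0.0441] [0.012 0.011]
[[0.694 0.305 0.186]
 [0.696 0.305 0.188]
 [0.696 0.308 0.187]
 [0.698 0.308 0.194]
 [0.698 0.306 0.193]]
```

View pics/s2.png

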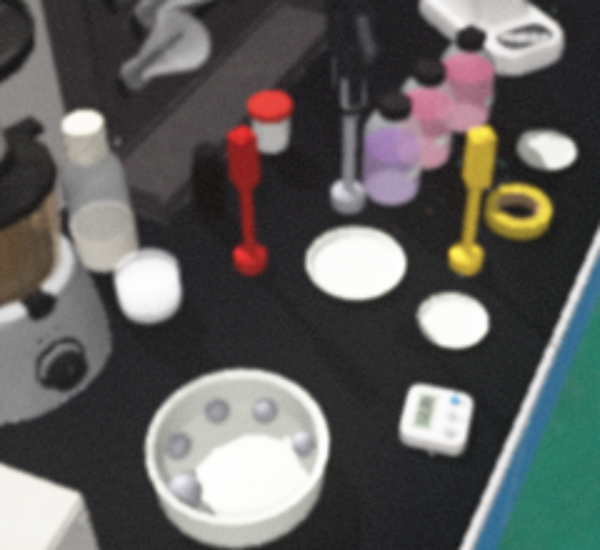

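The stirrer hangs vertical and centred in the gripper: foot at about (348,195) in the crop, clear of the saucer. All five beads are in the dish at lower left. Next is the move over the bead-free part of the dish.

```bash
python3 -m creep '[{"slide":[-0.4,1.6,0],"delta_rot":[0,0,0],"gripper":255},{"slide":[-0.7,3.2,0],"delta_rot":[0,0,0],"gripper":255},{"slide":[-0.7,3.5,0],"delta_rot":[0,0,0],"gripper":255},{"slide":[-0.8,3.5,0],"delta_rot":[0,0,0],"gripper":255},{"slide":[-0.8,3.5,0],"delta_rot":[0,0,0],"gripper":255}]'
python3 -m creep '[{"slide":[-0.8,3.5,0],"delta_rot":[0,0,0],"gripper":255},{"slide":[-0.8,3.5,0],"delta_rot":[0,0,0],"gripper":255},{"slide":[-0.7,3.5,0],"delta_rot":[0,0,0],"gripper":255},{"slide":[-0.5,3.2,0],"delta_rot":[0,0,0],"gripper":255},{"slide":[-0.4,1.6,0],"delta_rot":[0,0,0],"gripper":255}]'
python3 -m creep '[{"slide":[0,0,0],"delta_rot":[0,0,0],"gripper":255},{"slide":[0,0,0],"delta_rot":[0,0,0],"gripper":255},{"slide":[0,0,0],"delta_rot":[0,0,0],"gripper":255},{"slide":[0,0,0],"delta_rot":[0,0,0],"gripper":255},{"slide":[0,0,0],"delta_rot":[0,0,0],"gripper":255}]'
python3 - <<'E'
from h import *
s=manip.read_state(); print(s['position'],s['ee_rot'],s['joints'].round(2))
C=manip.camera_params("wrist");p,d=manip.capture("wrist"); cv2.imwrite("pics/w3.png",p[:,:,::-1]); W=world(d,C)
m=(W[...,2]>.043)&(W[...,2]<.054)&(np.hypot(W[...,0]-.518,W[...,1]-.204)<.1); Q=W[m]
for i in range(3):
    x,y,R=circ(Q); Q=Q[abs(np.hypot(Q[:,0]-x,Q[:,1]-y)-R)<.006]
print("dish",x,y,R,len(Q))
E
```

```text
time_s: 5.75
position: [0.5121, 0.0731, 0.2632]
ee_rot: [0.938, 0.347, -0.0, -0.0]
contact_force: [0.2, 0.7, -1.7]
opening: 0.0234
grasp_force: 59.2
time_s: 6.25
position: [0.4799, 0.2271, 0.2633]
ee_rot: [0.938, 0.348, 0.0, -0.0]
contact_force: [-0.3, -0.2, -0.9]
opening: 0.0233
grasp_force: 59.3
time_s: 6.75
position: [0.4812, 0.2236, 0.2633]
ee_rot: [0.938, 0.347, -0.0, 0.0]
contact_force: [0.7, -0.4, -1.5]
opening: 0.0237
grasp_force: 59.3
[0.48117619 0.22362504 0.2633083 ] [ 9.38043397e-01  3.46517798e-01 -2.91497381e-05  1.27733372e-05] [ 0.38  0.31  1.86 -0.    0.97  1.24]
dish 0.5181551439544925 0.2044440326905868 0.07762676064139049 3699
```

View pics/w3.png

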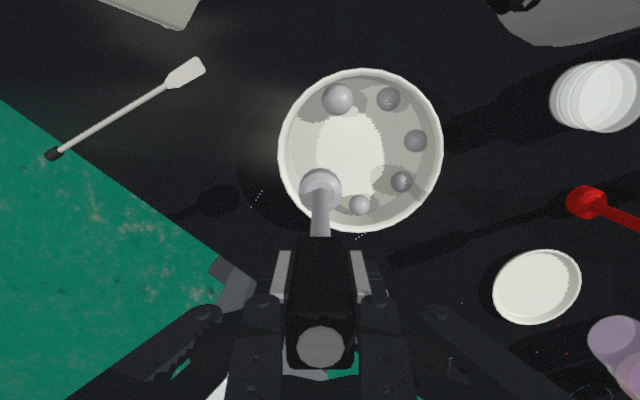

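The wrist view shows the foot at (320,188) over the bead-free part of the dish. The big bead is at (338,98), just clockwise of the foot, and the small beads are at (388,98), (415,141), (402,181) and (359,205). I'll lower the stirrer and begin clockwise.

```bash
python3 -m creep '[{"slide":[0,0,-1.6],"delta_rot":[0,0,0],"gripper":255},{"slide":[0,0,-2.5],"delta_rot":[0,0,0],"gripper":255},{"slide":[0,0,-2.5],"delta_rot":[0,0,0],"gripper":255},{"slide":[0,0,-1.5],"delta_rot":[0,0,0],"gripper":255},{"slide":[-0.28,0.34,-0.5],"delta_rot":[0,0,0],"gripper":255}]'
python3 -m creep '[{"slide":[0,0,0],"delta_rot":[0,0,0],"gripper":255},{"slide":[0,0,0],"delta_rot":[0,0,0],"gripper":255},{"slide":[0,0,0],"delta_rot":[0,0,0],"gripper":255},{"slide":[0,0,0],"delta_rot":[0,0,0],"gripper":255},{"slide":[0,0,0],"delta_rot":[0,0,0],"gripper":255}]'
python3 -m creep '[{"slide":[0.34,0.34,0],"delta_rot":[0,0,0],"gripper":255},{"slide":[0.34,0.34,0],"delta_rot":[0,0,0],"gripper":255},{"slide":[0.34,0.34,0],"delta_rot":[0,0,0],"gripper":255},{"slide":[0.34,0.34,0],"delta_rot":[0,0,0],"gripper":255},{"slide":[0.34,0.34,0],"delta_rot":[0,0,0],"gripper":255}]'
python3 -m creep '[{"slide":[0.46,0.12,0],"delta_rot":[0,0,0],"gripper":255},{"slide":[0.46,0.12,0],"delta_rot":[0,0,0],"gripper":255},{"slide":[0.46,0.12,0],"delta_rot":[0,0,0],"gripper":255},{"slide":[0.46,0.12,0],"delta_rot":[0,0,0],"gripper":255},{"slide":[0.46,0.12,0],"delta_rot":[0,0,0],"gripper":255}]'
python3 -m creep '[{"slide":[0.46,-0.12,0],"delta_rot":[0,0,0],"gripper":255},{"slide":[0.46,-0.12,0],"delta_rot":[0,0,0],"gripper":255},{"slide":[0.46,-0.12,0],"delta_rot":[0,0,0],"gripper":255},{"slide":[0.46,-0.12,0],"delta_rot":[0,0,0],"gripper":255},{"slide":[0.46,-0.12,0],"delta_rot":[0,0,0],"gripper":255}]'
python3 - <<'E'
from h import *
s=manip.read_state(); print(s['position'],s['position'][:2]-[.518,.204])
C=manip.camera_params("wrist");p,d=manip.capture("wrist"); cv2.imwrite("pics/w4.png",p[:,:,::-1]); W=world(d,C)
m=(W[...,2]>.043)&(W[...,2]<.054)&(np.hypot(W[...,0]-.518,W[...,1]-.204)<.1); Q=W[m]
for i in range(3):
    x,y,R=circ(Q); Q=Q[abs(np.hypot(Q[:,0]-x,Q[:,1]-y)-R)<.006]
print("dish",x,y,R,len(Q))
E
```

```text
time_s: 7.3
position: [0.4777, 0.227, 0.1759]
ee_rot: [0.938, 0.347, -0.001, 0.0]
contact_force: [-0.9, -0.1, 0.4]
opening: 0.0236
grasp_force: 59.3
time_s: 7.8
position: [0.4785, 0.2278, 0.1778]
ee_rot: [0.938, 0.347, 0.0, -0.0]
contact_force: [0.2, -0.6, -1.9]
opening: 0.0236
grasp_force: 59.3
time_s: 8.3
position: [0.4956, 0.2451, 0.1772]
ee_rot: [0.938, 0.347, -0.0, -0.0]
contact_force: [-0.4, 0.2, -1.6]
opening: 0.0239
grasp_force: 59.3
time_s: 8.8
position: [0.5186, 0.2507, 0.1773]
ee_rot: [0.938, 0.347, -0.0, -0.0]
contact_force: [-0.2, 0.4, -1.6]
opening: 0.0235
grasp_force: 59.3
time_s: 9.3
position: [0.5416, 0.2445, 0.1773]
ee_rot: [0.938, 0.347, -0.0, -0.0]
contact_force: [-0.2, 0.4, -2.2]
opening: 0.0233
grasp_force: 59.3
[0.54161853 0.24451675 0.17728846] [0.02361853 0.04051675]
dish 0.5188433244009355 0.20468877212989048 0.07746079319822162 3798
```

View pics/w4.png

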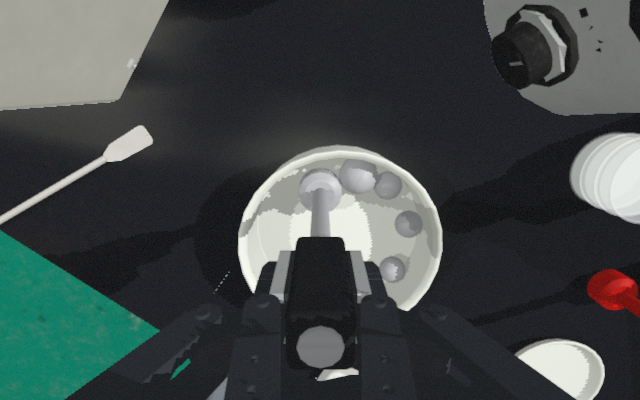

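The wrist view shows the foot at (320,188) pushing the big bead at (358,177) clockwise along the wall, against the first small bead. The dish has not moved. I'll do one full turn, then check.

```bash
(
python3 -m creep '[{"slide":[0.34,-0.34,0],"delta_rot":[0,0,0],"gripper":255},{"slide":[0.34,-0.34,0],"delta_rot":[0,0,0],"gripper":255},{"slide":[0.34,-0.34,0],"delta_rot":[0,0,0],"gripper":255},{"slide":[0.34,-0.34,0],"delta_rot":[0,0,0],"gripper":255},{"slide":[0.34,-0.34,0],"delta_rot":[0,0,0],"gripper":255}]'
python3 -m creep '[{"slide":[0.12,-0.46,0],"delta_rot":[0,0,0],"gripper":255},{"slide":[0.12,-0.46,0],"delta_rot":[0,0,0],"gripper":255},{"slide":[0.12,-0.46,0],"delta_rot":[0,0,0],"gripper":255},{"slide":[0.12,-0.46,0],"delta_rot":[0,0,0],"gripper":255},{"slide":[0.12,-0.46,0],"delta_rot":[0,0,0],"gripper":255}]'
python3 -m creep '[{"slide":[-0.12,-0.46,0],"delta_rot":[0,0,0],"gripper":255},{"slide":[-0.12,-0.46,0],"delta_rot":[0,0,0],"gripper":255},{"slide":[-0.12,-0.46,0],"delta_rot":[0,0,0],"gripper":255},{"slide":[-0.12,-0.46,0],"delta_rot":[0,0,0],"gripper":255},{"slide":[-0.12,-0.46,0],"delta_rot":[0,0,0],"gripper":255}]'
python3 -m creep '[{"slide":[-0.34,-0.34,0],"delta_rot":[0,0,0],"gripper":255},{"slide":[-0.34,-0.34,0],"delta_rot":[0,0,0],"gripper":255},{"slide":[-0.34,-0.34,0],"delta_rot":[0,0,0],"gripper":255},{"slide":[-0.34,-0.34,0],"delta_rot":[0,0,0],"gripper":255},{"slide":[-0.34,-0.34,0],"delta_rot":[0,0,0],"gripper":255}]'
python3 -m creep '[{"slide":[-0.46,-0.12,0],"delta_rot":[0,0,0],"gripper":255},{"slide":[-0.46,-0.12,0],"delta_rot":[0,0,0],"gripper":255},{"slide":[-0.46,-0.12,0],"delta_rot":[0,0,0],"gripper":255},{"slide":[-0.46,-0.12,0],"delta_rot":[0,0,0],"gripper":255},{"slide":[-0.46,-0.12,0],"delta_rot":[0,0,0],"gripper":255}]'
python3 -m creep '[{"slide":[-0.46,0.12,0],"delta_rot":[0,0,0],"gripper":255},{"slide":[-0.46,0.12,0],"delta_rot":[0,0,0],"gripper":255},{"slide":[-0.46,0.12,0],"delta_rot":[0,0,0],"gripper":255},{"slide":[-0.46,0.12,0],"delta_rot":[0,0,0],"gripper":255},{"slide":[-0.46,0.12,0],"delta_rot":[0,0,0],"gripper":255}]'
) | grep -E "time|posi|contact"
python3 - <<'E'
from h import *
s=manip.read_state(); print(s['position'][:2]-[.518,.204])
C=manip.camera_params("wrist");p,d=manip.capture("wrist"); cv2.imwrite("pics/w5.png",p[:,:,::-1]); W=world(d,C)
m=(W[...,2]>.043)&(W[...,2]<.054)&(np.hypot(W[...,0]-.518,W[...,1]-.204)<.1); Q=W[m]
for i in range(3):
    x,y,R=circ(Q); Q=Q[abs(np.hypot(Q[:,0]-x,Q[:,1]-y)-R)<.006]
print("dish",x,y,R,len(Q))
E
```

```text
time_s: 9.85
position: [0.5586, 0.2274, 0.1773]
contact_force: [-0.4, -1.3, -1.4]
time_s: 10.35
position: [0.5644, 0.2043, 0.1773]
contact_force: [-0.4, 0.1, -1.3]
time_s: 10.85
position: [0.5581, 0.1812, 0.1773]
contact_force: [0.3, 1.0, -1.9]
time_s: 11.35
position: [0.5408, 0.1644, 0.1773]
contact_force: [0.4, 1.5, -0.8]
time_s: 11.85
position: [0.5177, 0.1586, 0.1772]
contact_force: [1.0, 0.1, -1.6]
time_s: 12.35
position: [0.4947, 0.1648, 0.1772]
contact_force: [-0.3, -0.6, -1.1]
[-0.02332727 -0.03917038]
dish 0.5185383687470764 0.2041857768636634 0.07744399332309754 7631
```

View pics/w5.png

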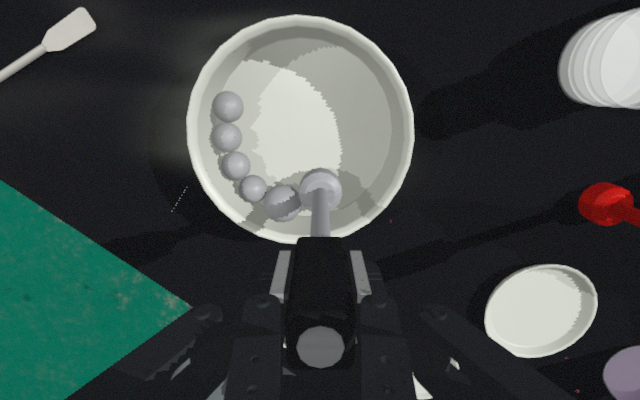

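The wrist view shows all five beads in a chain ahead of the foot, big bead at (283,202) and small ones up to (228,106). The dish is unmoved. I'll carry on for another full turn.

```bash
(
python3 -m creep '[{"slide":[-0.34,0.34,0],"delta_rot":[0,0,0],"gripper":255},{"slide":[-0.34,0.34,0],"delta_rot":[0,0,0],"gripper":255},{"slide":[-0.34,0.34,0],"delta_rot":[0,0,0],"gripper":255},{"slide":[-0.34,0.34,0],"delta_rot":[0,0,0],"gripper":255},{"slide":[-0.34,0.34,0],"delta_rot":[0,0,0],"gripper":255}]'
python3 -m creep '[{"slide":[-0.12,0.46,0],"delta_rot":[0,0,0],"gripper":255},{"slide":[-0.12,0.46,0],"delta_rot":[0,0,0],"gripper":255},{"slide":[-0.12,0.46,0],"delta_rot":[0,0,0],"gripper":255},{"slide":[-0.12,0.46,0],"delta_rot":[0,0,0],"gripper":255},{"slide":[-0.12,0.46,0],"delta_rot":[0,0,0],"gripper":255}]'
python3 -m creep '[{"slide":[0.12,0.46,0],"delta_rot":[0,0,0],"gripper":255},{"slide":[0.12,0.46,0],"delta_rot":[0,0,0],"gripper":255},{"slide":[0.12,0.46,0],"delta_rot":[0,0,0],"gripper":255},{"slide":[0.12,0.46,0],"delta_rot":[0,0,0],"gripper":255},{"slide":[0.12,0.46,0],"delta_rot":[0,0,0],"gripper":255}]'
python3 -m creep '[{"slide":[0.34,0.34,0],"delta_rot":[0,0,0],"gripper":255},{"slide":[0.34,0.34,0],"delta_rot":[0,0,0],"gripper":255},{"slide":[0.34,0.34,0],"delta_rot":[0,0,0],"gripper":255},{"slide":[0.34,0.34,0],"delta_rot":[0,0,0],"gripper":255},{"slide":[0.34,0.34,0],"delta_rot":[0,0,0],"gripper":255}]'
python3 -m creep '[{"slide":[0.46,0.12,0],"delta_rot":[0,0,0],"gripper":255},{"slide":[0.46,0.12,0],"delta_rot":[0,0,0],"gripper":255},{"slide":[0.46,0.12,0],"delta_rot":[0,0,0],"gripper":255},{"slide":[0.46,0.12,0],"delta_rot":[0,0,0],"gripper":255},{"slide":[0.46,0.12,0],"delta_rot":[0,0,0],"gripper":255}]'
python3 -m creep '[{"slide":[0.46,-0.12,0],"delta_rot":[0,0,0],"gripper":255},{"slide":[0.46,-0.12,0],"delta_rot":[0,0,0],"gripper":255},{"slide":[0.46,-0.12,0],"delta_rot":[0,0,0],"gripper":255},{"slide":[0.46,-0.12,0],"delta_rot":[0,0,0],"gripper":255},{"slide":[0.46,-0.12,0],"delta_rot":[0,0,0],"gripper":255}]'
python3 -m creep '[{"slide":[0.34,-0.34,0],"delta_rot":[0,0,0],"gripper":255},{"slide":[0.34,-0.34,0],"delta_rot":[0,0,0],"gripper":255},{"slide":[0.34,-0.34,0],"delta_rot":[0,0,0],"gripper":255},{"slide":[0.34,-0.34,0],"delta_rot":[0,0,0],"gripper":255},{"slide":[0.34,-0.34,0],"delta_rot":[0,0,0],"gripper":255}]'
python3 -m creep '[{"slide":[0.12,-0.46,0],"delta_rot":[0,0,0],"gripper":255},{"slide":[0.12,-0.46,0],"delta_rot":[0,0,0],"gripper":255},{"slide":[0.12,-0.46,0],"delta_rot":[0,0,0],"gripper":255},{"slide":[0.12,-0.46,0],"delta_rot":[0,0,0],"gripper":255},{"slide":[0.12,-0.46,0],"delta_rot":[0,0,0],"gripper":255}]'
python3 -m creep '[{"slide":[-0.12,-0.46,0],"delta_rot":[0,0,0],"gripper":255},{"slide":[-0.12,-0.46,0],"delta_rot":[0,0,0],"gripper":255},{"slide":[-0.12,-0.46,0],"delta_rot":[0,0,0],"gripper":255},{"slide":[-0.12,-0.46,0],"delta_rot":[0,0,0],"gripper":255},{"slide":[-0.12,-0.46,0],"delta_rot":[0,0,0],"gripper":255}]'
python3 -m creep '[{"slide":[-0.34,-0.34,0],"delta_rot":[0,0,0],"gripper":255},{"slide":[-0.34,-0.34,0],"delta_rot":[0,0,0],"gripper":255},{"slide":[-0.34,-0.34,0],"delta_rot":[0,0,0],"gripper":255},{"slide":[-0.34,-0.34,0],"delta_rot":[0,0,0],"gripper":255},{"slide":[-0.34,-0.34,0],"delta_rot":[0,0,0],"gripper":255}]'
python3 -m creep '[{"slide":[-0.46,-0.12,0],"delta_rot":[0,0,0],"gripper":255},{"slide":[-0.46,-0.12,0],"delta_rot":[0,0,0],"gripper":255},{"slide":[-0.46,-0.12,0],"delta_rot":[0,0,0],"gripper":255},{"slide":[-0.46,-0.12,0],"delta_rot":[0,0,0],"gripper":255},{"slide":[-0.46,-0.12,0],"delta_rot":[0,0,0],"gripper":255}]'
python3 -m creep '[{"slide":[-0.46,0.12,0],"delta_rot":[0,0,0],"gripper":255},{"slide":[-0.46,0.12,0],"delta_rot":[0,0,0],"gripper":255},{"slide":[-0.46,0.12,0],"delta_rot":[0,0,0],"gripper":255},{"slide":[-0.46,0.12,0],"delta_rot":[0,0,0],"gripper":255},{"slide":[-0.46,0.12,0],"delta_rot":[0,0,0],"gripper":255}]'
) | grep -E "contact"
python3 - <<'E'
from h import *
s=manip.read_state(); print(s['time_s'],s['position'],s['position'][:2]-[.518,.204])
C=manip.camera_params("wrist");p,d=manip.capture("wrist"); cv2.imwrite("pics/w6.png",p[:,:,::-1]); W=world(d,C)
m=(W[...,2]>.043)&(W[...,2]<.054)&(np.hypot(W[...,0]-.518,W[...,1]-.204)<.1); Q=W[m]
for i in range(3):
    x,y,R=circ(Q); Q=Q[abs(np.hypot(Q[:,0]-x,Q[:,1]-y)-R)<.006]
print("dish",x,y,R,len(Q))
# bead-like returns: above floor inside dish
r=np.hypot(W[...,0]-.518,W[...,1]-.204); m=((r<.072)&(W[...,2]>.019)&(W[...,2]<.045)).astype(np.uint8)
n,l,st,ce=cv2.connectedComponentsWithStats(m)
for i in range(1,n):
    if st[i,4]>60: q=W[l==i].mean(0)-[.518,.204,0]; print(st[i,4],ce[i].round(),q.round(3),np.degrees(np.arctan2(q[1],q[0])).round())
E
```

```text
contact_force: [0.2, 0.2, -0.7]
contact_force: [-0.3, -1.0, -2.3]
contact_force: [-0.5, -0.8, -1.2]
contact_force: [-0.7, -0.8, -1.4]
contact_force: [-0.5, -0.1, -1.2]
contact_force: [-0.7, -0.2, -1.4]
contact_force: [-1.6, 0.6, -1.5]
contact_force: [-0.0, 0.8, -1.1]
contact_force: [0.3, 0.2, -0.9]
contact_force: [-0.5, 0.3, -2.5]
contact_force: [0.0, -0.1, -1.3]
contact_force: [0.8, -0.5, -1.6]
18.4 [0.49466646 0.16482344 0.17723826] [-0.02333354 -0.03917656]
dish 0.5185480835014858 0.20417513484278577 0.07744445180053891 7633
4972 [265. 170.] [-0.038  0.005  0.029] 173.0
```

Forces are small, the dish is unmoved, and the bead blob in the wrist image has the same shape and place as a turn ago, about (265,170). I'll stir 240° more for margin, then lift out.

```bash
(
python3 -m creep '[{"slide":[-0.34,0.34,0],"delta_rot":[0,0,0],"gripper":255},{"slide":[-0.34,0.34,0],"delta_rot":[0,0,0],"gripper":255},{"slide":[-0.34,0.34,0],"delta_rot":[0,0,0],"gripper":255},{"slide":[-0.34,0.34,0],"delta_rot":[0,0,0],"gripper":255},{"slide":[-0.34,0.34,0],"delta_rot":[0,0,0],"gripper":255}]'
python3 -m creep '[{"slide":[-0.12,0.46,0],"delta_rot":[0,0,0],"gripper":255},{"slide":[-0.12,0.46,0],"delta_rot":[0,0,0],"gripper":255},{"slide":[-0.12,0.46,0],"delta_rot":[0,0,0],"gripper":255},{"slide":[-0.12,0.46,0],"delta_rot":[0,0,0],"gripper":255},{"slide":[-0.12,0.46,0],"delta_rot":[0,0,0],"gripper":255}]'
python3 -m creep '[{"slide":[0.12,0.46,0],"delta_rot":[0,0,0],"gripper":255},{"slide":[0.12,0.46,0],"delta_rot":[0,0,0],"gripper":255},{"slide":[0.12,0.46,0],"delta_rot":[0,0,0],"gripper":255},{"slide":[0.12,0.46,0],"delta_rot":[0,0,0],"gripper":255},{"slide":[0.12,0.46,0],"delta_rot":[0,0,0],"gripper":255}]'
python3 -m creep '[{"slide":[0.34,0.34,0],"delta_rot":[0,0,0],"gripper":255},{"slide":[0.34,0.34,0],"delta_rot":[0,0,0],"gripper":255},{"slide":[0.34,0.34,0],"delta_rot":[0,0,0],"gripper":255},{"slide":[0.34,0.34,0],"delta_rot":[0,0,0],"gripper":255},{"slide":[0.34,0.34,0],"delta_rot":[0,0,0],"gripper":255}]'
python3 -m creep '[{"slide":[0.46,0.12,0],"delta_rot":[0,0,0],"gripper":255},{"slide":[0.46,0.12,0],"delta_rot":[0,0,0],"gripper":255},{"slide":[0.46,0.12,0],"delta_rot":[0,0,0],"gripper":255},{"slide":[0.46,0.12,0],"delta_rot":[0,0,0],"gripper":255},{"slide":[0.46,0.12,0],"delta_rot":[0,0,0],"gripper":255}]'
python3 -m creep '[{"slide":[0.46,-0.12,0],"delta_rot":[0,0,0],"gripper":255},{"slide":[0.46,-0.12,0],"delta_rot":[0,0,0],"gripper":255},{"slide":[0.46,-0.12,0],"delta_rot":[0,0,0],"gripper":255},{"slide":[0.46,-0.12,0],"delta_rot":[0,0,0],"gripper":255},{"slide":[0.46,-0.12,0],"delta_rot":[0,0,0],"gripper":255}]'
python3 -m creep '[{"slide":[0.34,-0.34,0],"delta_rot":[0,0,0],"gripper":255},{"slide":[0.34,-0.34,0],"delta_rot":[0,0,0],"gripper":255},{"slide":[0.34,-0.34,0],"delta_rot":[0,0,0],"gripper":255},{"slide":[0.34,-0.34,0],"delta_rot":[0,0,0],"gripper":255},{"slide":[0.34,-0.34,0],"delta_rot":[0,0,0],"gripper":255}]'
python3 -m creep '[{"slide":[0.12,-0.46,0],"delta_rot":[0,0,0],"gripper":255},{"slide":[0.12,-0.46,0],"delta_rot":[0,0,0],"gripper":255},{"slide":[0.12,-0.46,0],"delta_rot":[0,0,0],"gripper":255},{"slide":[0.12,-0.46,0],"delta_rot":[0,0,0],"gripper":255},{"slide":[0.12,-0.46,0],"delta_rot":[0,0,0],"gripper":255}]'
python3 -m creep '[{"slide":[0,0,0],"delta_rot":[0,0,0],"gripper":255},{"slide":[-0.2,0.4,0],"delta_rot":[0,0,0],"gripper":255},{"slide":[-0.2,0.4,0],"delta_rot":[0,0,0],"gripper":255},{"slide":[0,0,0],"delta_rot":[0,0,0],"gripper":255},{"slide":[0,0,1.5],"delta_rot":[0,0,0],"gripper":255}]'
python3 -m creep '[{"slide":[0,0,2],"delta_rot":[0,0,0],"gripper":255},{"slide":[0,0,2],"delta_rot":[0,0,0],"gripper":255},{"slide":[0,0,2],"delta_rot":[0,0,0],"gripper":255},{"slide":[0,0,1],"delta_rot":[0,0,0],"gripper":255},{"slide":[0,0,0],"delta_rot":[0,0,0],"gripper":255}]'
) | grep -E "contact"
python3 - <<'E'
from h import *
s=manip.read_state(); print(s['time_s'],s['position'],s['ee_rot'])
C=manip.camera_params("wrist");p,d=manip.capture("wrist"); cv2.imwrite("pics/w7.png",p[:,:,::-1]); W=world(d,C)
m=(W[...,2]>.043)&(W[...,2]<.054)&(np.hypot(W[...,0]-.518,W[...,1]-.204)<.1); Q=W[m]
for i in range(3):
    x,y,R=circ(Q); Q=Q[abs(np.hypot(Q[:,0]-x,Q[:,1]-y)-R)<.006]
print("dish",x,y,R,len(Q))
E
```

```text
contact_force: [1.1, -0.1, -0.6]
contact_force: [-0.0, -0.8, -1.5]
contact_force: [-0.1, -0.8, -1.3]
contact_force: [-0.7, 1.0, -1.8]
contact_force: [0.1, -0.1, -1.2]
contact_force: [-0.9, -0.4, -2.0]
contact_force: [-1.5, 0.2, -1.4]
contact_force: [-0.6, 0.9, -2.1]
contact_force: [-0.6, 0.2, -1.3]
contact_force: [-0.2, -0.8, -1.6]
23.45 [0.56076475 0.21307254 0.26349211] [9.37794203e-01 3.47189784e-01 1.13242126e-03 6.85637286e-05]
dish 0.5186129144126272 0.20448729855389114 0.07754108789061856 2571
```

View pics/w7.png

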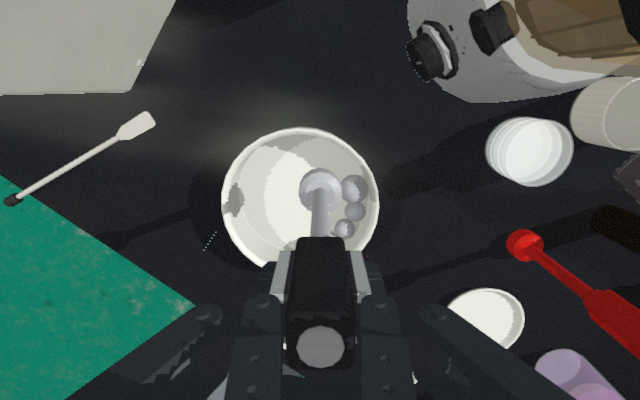

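The wrist view shows the foot at (320,188) lifted clear. The big bead at (353,188) and the small ones below it are still in the dish, which hasn't moved. I'll go back to the saucer.

```bash
(
python3 -m creep '[{"slide":[-0.1,-1.5,0],"delta_rot":[0,0,0],"gripper":255},{"slide":[-0.3,-3,0],"delta_rot":[0,0,0],"gripper":255},{"slide":[-0.3,-3.5,0],"delta_rot":[0,0,0],"gripper":255},{"slide":[-0.3,-3.5,0],"delta_rot":[0,0,0],"gripper":255},{"slide":[-0.3,-3.5,0],"delta_rot":[0,0,0],"gripper":255}]'
python3 -m creep '[{"slide":[-0.3,-3.5,0],"delta_rot":[0,0,0],"gripper":255},{"slide":[-0.3,-3.5,0],"delta_rot":[0,0,0],"gripper":255},{"slide":[-0.3,-3.5,0],"delta_rot":[0,0,0],"gripper":255},{"slide":[-0.2,-3,0],"delta_rot":[0,0,0],"gripper":255},{"slide":[-0.1,-1.3,0],"delta_rot":[0,0,0],"gripper":255}]'
python3 -m creep '[{"slide":[0,0,0],"delta_rot":[0,0,0],"gripper":255},{"slide":[0,0,0],"delta_rot":[0,0,0],"gripper":255},{"slide":[0,0,0],"delta_rot":[0,0,0],"gripper":255},{"slide":[0,0,0],"delta_rot":[0,0,0],"gripper":255},{"slide":[0,0,0],"delta_rot":[0,0,0],"gripper":255}]' )
python3 - <<'E'
from h import *
s=manip.read_state(); print(s['time_s'],s['position'],s['ee_rot'])
C=manip.camera_params("wrist");p,d=manip.capture("wrist"); W=world(d,C)
m=(W[...,2]>.004)&(W[...,2]<.016)&(np.hypot(W[...,0]-.536,W[...,1]+.085)<.07)&(p.min(-1)>110); Q=W[m]
(cx,cy),R=cv2.minEnclosingCircle((Q[:,:2]*1000).astype(np.float32)); print("enc",cx,cy,R,len(Q))
E
```

```text
time_s: 24.0
position: [0.5461, 0.0607, 0.2611]
ee_rot: [0.938, 0.347, -0.001, -0.0]
contact_force: [-0.3, -0.4, -0.3]
opening: 0.0234
grasp_force: 59.6
time_s: 24.5
position: [0.534, -0.0881, 0.2612]
ee_rot: [0.938, 0.346, -0.001, -0.0]
contact_force: [-0.4, 0.8, -2.3]
opening: 0.0235
grasp_force: 59.6
time_s: 25.0
position: [0.5353, -0.0846, 0.2623]
ee_rot: [0.938, 0.348, 0.0, -0.0]
contact_force: [0.2, 0.3, -1.5]
opening: 0.0234
grasp_force: 59.6
25.0 [ 0.53530476 -0.08455079  0.26227143] [ 9.37653876e-01  3.47570437e-01  5.70207255e-06 -2.67548443e-05]
enc 535.5809326171875 -85.03253936767578 54.44963455200195 5280
```

```bash
python3 -m creep '[{"slide":[0,0,-2],"delta_rot":[0,0,0],"gripper":255},{"slide":[0,0,-3],"delta_rot":[0,0,0],"gripper":255},{"slide":[0,0,-2.5],"delta_rot":[0,0,0],"gripper":255},{"slide":[0,0,-1],"delta_rot":[0,0,0],"gripper":255},{"slide":[0,0,-0.3],"delta_rot":[0,0,0],"gripper":255}]'
python3 -m creep '[{"slide":[0,0,0],"delta_rot":[0,0,0],"gripper":255},{"slide":[0,0,0],"delta_rot":[0,0,0],"gripper":255},{"slide":[0,0,-0.1],"delta_rot":[0,0,0],"gripper":255},{"slide":[0,0,-0.1],"delta_rot":[0,0,0],"gripper":255},{"slide":[0,0,0],"delta_rot":[0,0,0],"gripper":255}]'
python3 -m creep '[{"slide":[0,0,-0.1],"delta_rot":[0,0,0],"gripper":255},{"slide":[0,0,0],"delta_rot":[0,0,0],"gripper":255},{"slide":[0,0,-0.1],"delta_rot":[0,0,0],"gripper":255},{"slide":[0,0,0],"delta_rot":[0,0,0],"gripper":255},{"slide":[0,0,0],"delta_rot":[0,0,0],"gripper":255}]'
```

```text
time_s: 25.55
position: [0.5348, -0.085, 0.1735]
ee_rot: [0.938, 0.347, -0.001, -0.0]
contact_force: [0.4, -0.5, -1.6]
opening: 0.0234
grasp_force: 59.5
time_s: 26.05
position: [0.5353, -0.0853, 0.1725]
ee_rot: [0.938, 0.347, 0.0, 0.0]
contact_force: [0.5, 0.2, -1.7]
opening: 0.0234
grasp_force: 59.5
time_s: 26.55
position: [0.5352, -0.0853, 0.1702]
ee_rot: [0.938, 0.347, -0.0, -0.0]
contact_force: [0.6, 0.6, -1.0]
opening: 0.0235
grasp_force: 59.5
```

```bash
python3 -m creep '[{"slide":[0,0,-0.1],"delta_rot":[0,0,0],"gripper":255},{"slide":[0,0,0],"delta_rot":[0,0,0],"gripper":255},{"slide":[0,0,0],"delta_rot":[0,0,0],"gripper":255},{"slide":[0,0,0],"delta_rot":[0,0,0],"gripper":255},{"slide":[0,0,0],"delta_rot":[0,0,0],"gripper":255}]'
```

```text
time_s: 27.05
position: [0.5354, -0.0854, 0.1694]
ee_rot: [0.938, 0.347, 0.0, 0.0]
contact_force: [1.0, -0.7, 4.3]
opening: 0.0233
grasp_force: 60.3
```

```bash
python3 -m creep '[{"slide":[0,0,0],"delta_rot":[0,0,0],"gripper":180},{"slide":[0,0,0],"delta_rot":[0,0,0],"gripper":165},{"slide":[0,0,0],"delta_rot":[0,0,0],"gripper":150},{"slide":[0,0,0],"delta_rot":[0,0,0],"gripper":110},{"slide":[0,0,0],"delta_rot":[0,0,0],"gripper":60}]' 20
python3 -m creep '[{"slide":[0,0,0],"delta_rot":[0,0,0],"gripper":0},{"slide":[0,0,0],"delta_rot":[0,0,0],"gripper":0},{"slide":[0,0,0],"delta_rot":[0,0,0],"gripper":0},{"slide":[0,0,0],"delta_rot":[0,0,0],"gripper":0},{"slide":[0,0,0],"delta_rot":[0,0,0],"gripper":0}]'
```

```text
time_s: 27.55
position: [0.5352, -0.0853, 0.1693]
ee_rot: [0.938, 0.347, -0.0, -0.0]
contact_force: [0.5, 0.1, -0.0]
opening: 0.0615
grasp_force: 0.0
time_s: 28.05
position: [0.5352, -0.0853, 0.1693]
ee_rot: [0.938, 0.347, 0.0, 0.0]
contact_force: [0.6, -0.1, 0.7]
opening: 0.0853
grasp_force: 0.0
```

Released with no residual force. Now straight up and check.

```bash
(
python3 -m creep '[{"slide":[0,0,1.5],"delta_rot":[0,0,0],"gripper":0},{"slide":[0,0,3],"delta_rot":[0,0,0],"gripper":0},{"slide":[0,0,3],"delta_rot":[0,0,0],"gripper":0},{"slide":[0,0,3],"delta_rot":[0,0,0],"gripper":0},{"slide":[0,0,3],"delta_rot":[0,0,0],"gripper":0}]'
python3 -m creep '[{"slide":[-2,-1,1.5],"delta_rot":[0,0,0],"gripper":0},{"slide":[-2,-1.5,0],"delta_rot":[0,0,0],"gripper":0},{"slide":[0,0,0],"delta_rot":[0,0,0],"gripper":0},{"slide":[0,0,0],"delta_rot":[0,0,0],"gripper":0},{"slide":[0,0,0],"delta_rot":[0,0,0],"gripper":0}]' ) | grep -E "posi|cont"
python3 - <<'E'
from h import *
C=manip.camera_params("wrist");p,d=manip.capture("wrist"); W=world(d,C)
p2,d2=manip.capture("side"); cv2.imwrite("pics/fin.png",np.hstack([p[:,:,::-1],cv2.resize(p2[100:350,170:420,::-1],(400,400))])[:, ::1])
o=cv2.imread("pics/fin.png"); cv2.imwrite("pics/fin.png",cv2.resize(o,(800,int(800*o.shape[0]/o.shape[1]))))
T=W[(np.hypot(W[...,0]-.535,W[...,1]+.085)<.03)&(W[...,2]>.18)&(W[...,2]<.21)]
print(len(T),np.median(T,0),cv2.minAreaRect((T[:,:2]*1000).astype(np.float32)))
E
```

```text
position: [0.535, -0.0853, 0.3056]
contact_force: [0.5, 0.2, 0.9]
position: [0.4957, -0.1101, 0.3192]
contact_force: [0.5, -0.7, -0.2]
1134 [ 0.53533308 -0.08487618  0.19373415] ((534.8270263671875, -85.72603607177734), (23.22154426574707, 23.66581153869629), 40.71337890625)
```

View pics/fin.png

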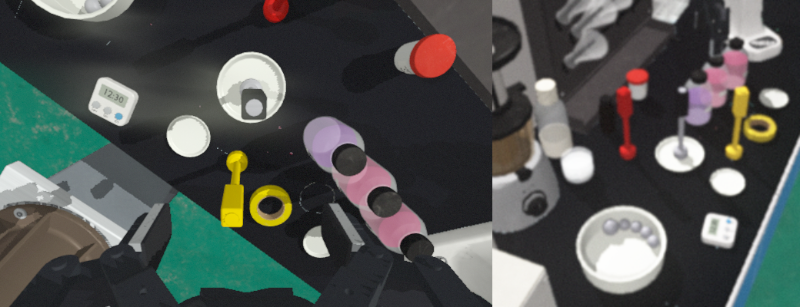

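The stirrer stands upright at the saucer's centre: (255,100) in the wrist view and (682,150) in the side view. All five beads are in the dish around (630,230) in the side view, and nothing else has moved.

```bash
python3 -c "
from cell import manip
print(manip.close_job())"
```

```text
the job is handed in; nothing more can be done
None
```

The job is done and handed in: the beads were stirred clockwise until the big bead had gone about 2¼ times round the dish, judging by the stirrer's path, and the stirrer stands upright and released on its saucer, with all beads in the dish and nothing else disturbed.

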